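# Index the seasoning carousel to the tall jar and clamp it

## Task

On the rice-cracker bench, bring the tall jar round to the pointer of the turntable by working the turntable's ratchet lever, one place for each full stroke: from its rest to the stop you feel, without leaning hard on the stop, then back to its rest; do not turn the turntable or touch what stands on it by hand, and do not overshoot, for it only goes one way. Then turn the black clamp knob clockwise until its bar lines up with the two steel ribs on the plate. Leave everything else on the bench where it is.

Things in the scene. Friction and masses are not known exactly. Their poses are not given: they have to be found in the camera images.
- plate: Grey base plate of the indexing turntable, fixed to the bench, 280 mm (x) by 410 mm (y) by 25 mm thick; origin on the bench (z = 0) on the turntable's vertical axis, its x points away from the robot side, y to the left, z up. The plate reaches from y = -255 to +155 mm, x = -140 to +140 mm. Stands with a yaw of up to 0.25 rad.
- carousel: Aluminium turntable disc, 244 mm diameter, top 66 mm above the bench; origin on its axis at bench height. Twelve places 30 degrees apart on a 97 mm radius; some hold fixed steel tins (43 mm diameter, 40 high). Turns only counter-clockwise from above, 30 degrees a full stroke; a pawl bars it from going back. At the lever's stop it is 3 to 6 degrees past the place, then settles within 2.
- jar: Tall steel jar with a knob lid, 42 mm diameter, 80 mm high, the only tall thing on the disc; origin at the centre of its underside. Stands loose on one of the disc's places, 2, 3 or 4 places (60, 90 or 120 degrees) short of the pointer, so 2, 3 or 4 strokes.
- tin_a: Loose steel tin, 43 mm diameter, 40 mm high, on the disc; origin at the centre of its underside.
- tin_b: Loose steel tin, the same as tin_a, on another place of the disc.
- mark (a point): Point at disc-top height, on the 97 mm circle, below the pointer: the centre of the jar's underside must come here. The pointer is a thin steel post on the plate's left, 140 mm from the axis, 170 mm high, with a short arm pointing inward, 75 degrees counter-clockwise from the plate's x.
- handle (a point): Point on the lever's upright black handle: a round grip 22 mm in diameter, 180 mm from the turntable's axis, 60 to 140 mm above the bench; the point is on its centre line, 120 mm above the bench. It stands outside the disc on the robot's side, on a flat bar that runs under the disc to the axis. At rest it is 2.74 rad counter-clockwise from the plate's x (towards the robot and left).
- lever (a joint): Lever angle about the turntable's axis, rad, 0 at rest, growing counter-clockwise (handle goes from left to right in front). A spring returns it: 3 N at the handle at rest, 6 N at the end, 1 to 3 N more while the disc turns. The ratchet clicks only in the last 0.07 rad before the stop, which lies anywhere from 0.62 to 0.78 (unseen setting): feel for it. Must return to 0 for the next tooth.
- bumper: The lever's hidden rubber-covered stop, a 10 mm sprung pin under the disc, 105 mm from the axis (origin is the plate's), giving 1 mm per 8 N; it must never be loaded with over 60 N, which is some 35 N at the handle over the spring.
- knob (a joint): Angle of the clamp knob, rad, growing clockwise seen from above, 0 when its bar lies along the plate's x; free friction turn (0.06 N m) from 0 to 2.2 with no catch. It starts between 0 and 0.35; its bar lines up with the ribs at 1.30.
- knob_grip (a point): Grip of the clamp knob, on its vertical axis, 62 mm above the bench: a black upright bar 57 mm long, 14 mm thick, 37 to 69 mm above the bench, on a round 60 mm skirt. At x = -60, y = -195 mm of the plate (right front). Two small steel ribs on the plate beside the skirt show the index line, 1.30 rad clockwise from the plate's x.
- oil: Amber bottle, 48 mm diameter, 120 mm high, standing on the plate's right rear corner (x = 95, y = -205 mm from the axis); bystander, origin under its centre.
- bowl: White bowl, 120 mm diameter, bystander; origin under its centre.
- spatula: Wooden spatula lying on the bench, 280 mm, bystander; origin under its middle.
- mug: Blue mug, bystander; origin under its centre.
- pot: Aluminium pot, 170 mm diameter, 100 mm high, bystander; origin under its centre.
- sauce: Green bottle, 60 mm diameter, 170 mm high, bystander; origin under its centre.
- ladle: Spoon with a wooden handle lying on the bench, 220 mm, bystander; origin under its middle.
Things that resemble listed ones, but are neither listed nor needed, are in the scene too. What is shaped like the jar but green or yellow is not meant.

How it is judged:
By the outcome, as a careful person would: the job done as asked, in the order asked, and still so for the second after the job is handed in, with the robot touching nothing.
It also fails if it takes over 72 s, if anything falls off the work surface, if the arm or the gripper's body presses on something with over 40 N, if the wrist force passes 120 N, or if a joint passes its speed limit or range.

## Robot

A 7-joint arm with a two-finger parallel gripper is mounted at the origin on the work surface. World frame = base frame: x ahead of the robot, y to its left, z up, the work surface at z = 0. Lengths are in m, angles in rad, forces in N, time in s.
With the tool pointing down it reaches from about 0.35 to 0.9 m from the base axis. Payload 7.2 kg.
Tool frame: the origin (TCP) lies at the very end of the fingers, on their centre line; the grasp point (between the pads) lies 19 mm behind it; y points along the fingers, z is the direction in which the jaws open and shut, and the axes are right-handed (so a half turn about y gives the same grasp; the last joint's range is limited). The gripper opens to 85 mm and grips with 20 to 120 N. Pads are 22 mm wide; open, the fingers measure 114 mm over their backs; the gripper's body (76 mm by 85 mm) begins 54 mm behind the grasp point. The pads swing forward as they close: fully open they stand 13 mm farther back than shut.
Start: joints at [1.049, 0.411, -0.013, 1.596, 0.006, 1.134, -0.082], TCP at [0.274, -0.562, 0.231] pointing down, gripper open.
Joint ranges: [-2.95, 2.95], [-0.29, 1.99], [-1.47, 1.44], [0.14, 2.54], [-1.03, 4.17], [0.13, 1.85], [-2.86, 2.86]. Speed limits (rad/s): [2.39, 2.39, 3.01, 3.01, 3.14, 3.14, 3.14].

## Interface

Orientations are given as a unit quaternion [x, y, z, w].
In Python, from bench import env gives the robot as it stands. The module is installed in compiled form; this text tells all that it offers.
- The arm moves only by the tool carry_out, never from a script. Its argument "targets" is one flat list of numbers, 5 for each row, row after row: the shift along the tool's x, y, z in cm, then the turn about the tool's y in rad, then the opening, from -1 (shut) to 1 (fully open), so that 0 is half open. A call has 1 to 10 rows; each row shifts and turns the pose as measured when the row begins, along the tool's axes as they then stand; what a row does not reach is not made up. A row lasts 1/12 s, in which the tool goes at most 41.7 mm and 7.16 degrees, less where a joint would pass 70% of its speed; a pose out of reach is approached as far as the arm can. A call with a gripper value outside its range is refused whole. The fingers move at their own pace and stop on an object; the grip force is fixed at half the most. Time passes only in rows, so rows that do not move let the fingers close. It gives the time, the measured TCP pose, the force and the opening at its end, in the units of the state.
- env.sense(): the state, without advancing time (a new reading comes with each control period).
- env.snapshot(name): name is "side" or "top"; returns a dict with "img" (480x640x3 uint8, red, green, blue), "intrinsics" (3x3 intrinsics, pixels), "xyz" and "orientation" of the camera in the world. Camera axes: x right, y up, looking along -z (the intrinsics and any distortion apply to the point x, -y, -z); pixel columns grow to the right and rows downward; lengths in m; the calibration is good to about 2 mm. A picture is of the moment at which its call begins. There is no depth.
- env.finish_job(): hands the job in, once; it reports no verdict.
The state is a dict: "clock": time; "q": joint angles; "joint_velocities": joint speeds; "tau": joint torques, N m; "eef_pos": TCP position; "eef_rot": TCP orientation; "ft_force": force on the tool from outside, world axes, zero at the start; "torque": the same for the moment, N m; "finger_gap": finger opening in m.
Only numpy, scipy, OpenCV 4.12 (cv2) and the standard library are available. Lean on these libraries where they do the work, as an engineer would, in place of code of your own. Each camera call takes 0.05 s, during which the arm holds its last target.

## Working session

There is one attempt and no reset: what is moved stays moved. The work goes in short steps, Python scripts to look and compute and a tool call to move; the robot and the scene stay as the last step left them, time stands still between calls to the robot, and variables do not carry over. Pictures are saved under pics/ and viewed, and the job is handed in when it is done.

Besides the shell and the picture viewer there is one more tool, called after "Call:" in YAML: its name, and indented under it one key for each argument. carry_out: Moves the arm, as the interface text tells. Its arguments: {"type":"object","properties":{"targets":{"type":"array","items":{"type":"number"}}},"required":["targets"]}

```bash
mkdir -p pics
cat > h.py <<'E'
import numpy as np, cv2
from scipy.spatial.transform import Rotation as R
from bench import env
def snap(n,f):
    s=env.snapshot(n); cv2.imwrite('pics/'+f,s['img'][...,::-1]); return s
def ray(s,u,v):
    K=np.array(s['intrinsics']); p=np.linalg.inv(K)@[u,v,1]
    d=R.from_quat(s['orientation']).apply([p[0],-p[1],-p[2]]); return np.array(s['xyz']),d
def onz(s,u,v,z):
    o,d=ray(s,u,v); return o+d*(z-o[2])/d[2]
def proj(s,P):
    c=R.from_quat(s['orientation']).inv().apply(np.array(P)-np.array(s['xyz'])); K=np.array(s['intrinsics'])
    q=K@np.array([c[0],-c[1],-c[2]]); return q[:2]/q[2]
E
python3 - <<'E'
from h import *
import pickle
for n in('top','side'):
    s=snap(n,n+'0.png'); print({k:s[k] for k in s if k!='img'}); pickle.dump(s,open(n+'0.pkl','wb'))
print(env.sense())
E
```

```text
{'intrinsics': array([[574.84740613,   0.        , 324.09750148],
       [  0.        , 574.84740613, 240.89275056],
       [  0.        ,   0.        ,   1.        ]]), 'xyz': array([ 0.36945193, -0.0441405 ,  1.60268606]), 'orientation': array([ 0.03730904, -0.04093911, -0.70326644,  0.70876536])}
{'intrinsics': array([[616.36906696,   0.        , 325.97769465],
       [  0.        , 616.36906696, 231.81930705],
       [  0.        ,   0.        ,   1.        ]]), 'xyz': array([0.09760987, 1.01029533, 1.14986512]), 'orientation': array([-0.08624515,  0.38939248,  0.90023698, -0.17466725])}
{'clock': 0.1, 'q': array([ 1.04879055,  0.4118341 , -0.0127351 ,  1.59692978,  0.0055841 ,
        1.13430656, -0.0821851 ]), 'joint_velocities': array([ 0.00042161, -0.00253497,  0.00045215, -0.00370518, -0.00086925,
       -0.00178376, -0.00012484]), 'tau': array([ 2.48358236e-03, -6.01832843e+01,  6.84084892e-01, -3.00093555e+01,
        1.40168061e-02,  6.35709992e-03,  5.66931351e-05]), 'eef_pos': array([ 0.27378659, -0.56135863,  0.23054071]), 'eef_rot': array([-0.15923116,  0.68946765, -0.68848765,  0.15894826]), 'ft_force': array([1.06026395, 1.14134646, 0.64993382]), 'torque': array([ 0.005677  , -0.03359998, -0.01131382]), 'finger_gap': 0.08571756566201692}
```

View pics/top0.png

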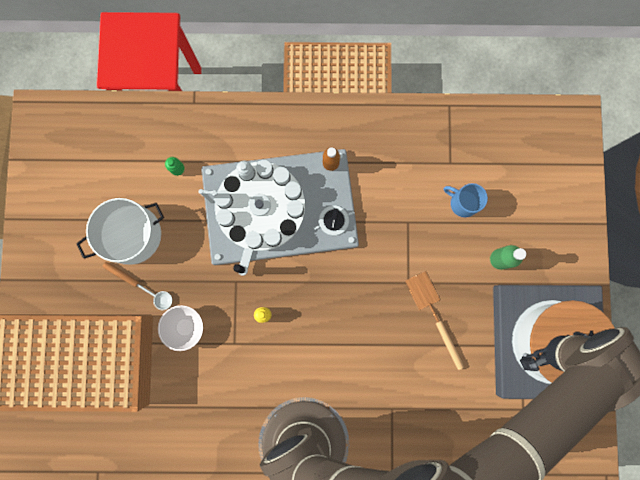

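View pics/side0.png

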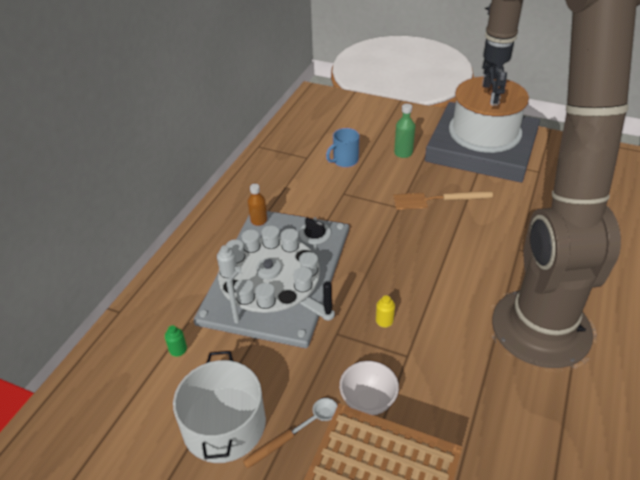

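The top view shows the plate at about (205–357, 150–265), with the handle at about (240,268), the knob at about (334,219) and the jar candidate at about (246,170). The green (174,165) and yellow (262,314) jar-shaped things stand on the bench, so they are decoys. I'll enlarge the plate next.

Run:
```python
import cv2
a=cv2.imread('pics/top0.png')[140:290,190:370]; cv2.imwrite('pics/t0c.png',cv2.resize(a,None,fx=4,fy=4,interpolation=cv2.INTER_CUBIC))
a=cv2.imread('pics/side0.png')[180:350,190:370]; cv2.imwrite('pics/s0c.png',cv2.resize(a,None,fx=3.5,fy=3.5,interpolation=cv2.INTER_CUBIC))
```

```text
(no output)
```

View pics/t0c.png

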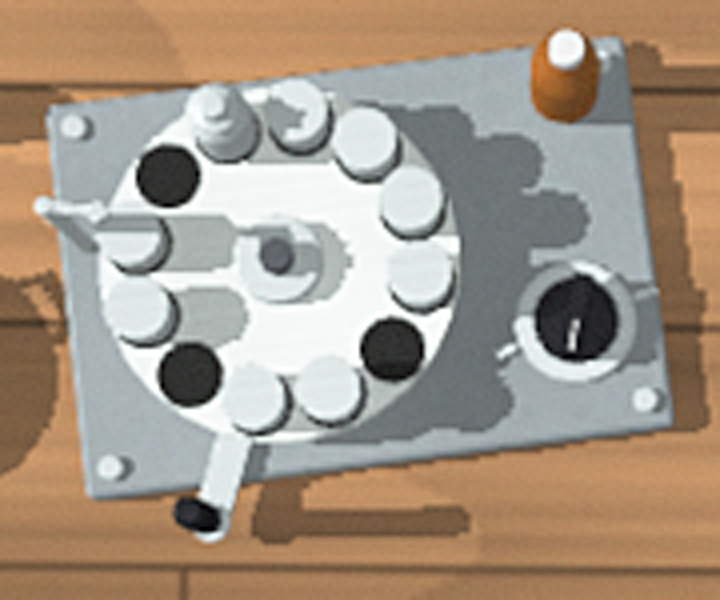

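View pics/s0c.png

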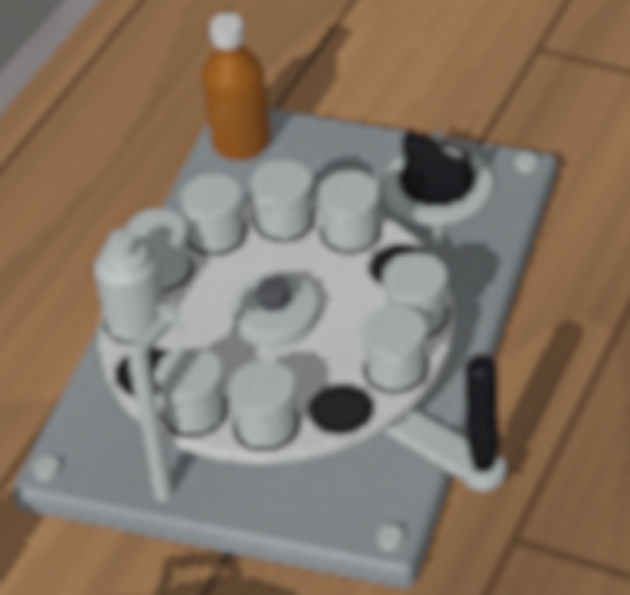

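```bash
cat > m.py <<'E'
from h import *
import pickle
t=pickle.load(open('top0.pkl','rb')); s=pickle.load(open('side0.pkl','rb'))
c=lambda x,y:(190+x/4,140+y/4)
P=np.array([onz(t,*c(*p),.025)[:2] for p in [(50,105),(620,38),(672,425),(90,497)]])
print(P); TL,TR,BR,BL=P
print([np.linalg.norm(a-b) for a,b in((TL,TR),(BL,BR),(TL,BL),(TR,BR))])
Q=np.array([[.14,.155],[.14,-.255],[-.14,-.255],[-.14,.155]])
a=(P-P.mean(0));b=(Q-Q.mean(0))
yaw=np.arctan2((b[:,0]*a[:,1]-b[:,1]*a[:,0]).sum(),(a*b).sum())
Rm=np.array([[np.cos(yaw),-np.sin(yaw)],[np.sin(yaw),np.cos(yaw)]])
o=P.mean(0)-Rm@Q.mean(0)
print('yaw',yaw,'axis',o,'res',P-(Q@Rm.T+o))
W=lambda x,y,z:np.r_[Rm@[x,y]+o,z]
pol=lambda r,a,z:W(r*np.cos(a),r*np.sin(a),z)
if __name__=='__main__':
  for nm,p in dict(axis066=W(0,0,.066),handle=pol(.18,2.74,.14),handlebase=pol(.18,2.74,.06),mark=pol(.097,np.radians(75),.066),knob=W(-.06,-.195,.069),ptop=pol(.14,np.radians(75),.17),oil=W(.095,-.205,.12)).items():
    u=proj(t,p);v=proj(s,p);print(nm,p.round(4),'top crop',((u-[190,140])*4).round(),'side crop',((v-[190,180])*3.5).round())
  for nm,px,z in (('jar lid',(215,100),.146),('jarbase',(228,148),.066),('blk1',(168,176),.066),('blk2',(190,375),.066),('blk3',(392,350),.066),('disc c',(280,265),.066)):
    p=onz(t,*c(*px),z)[:2];q=Rm.T@(p-o);print(nm,p.round(3),'r',np.hypot(*q).round(4),'ang',np.degrees(np.arctan2(q[1],q[0])).round(1))
E
python3 m.py
```

```text
[[ 0.75229315  0.29026958]
 [ 0.80389986 -0.10843133]
 [ 0.53076012 -0.14525875]
 [ 0.47786041  0.25437471]]
[np.float64(0.4020269523817083), np.float64(0.40311943380183546), np.float64(0.27677025187046317), np.float64(0.2756112759364751)]
yaw 0.13076217253451541 axis [0.63468389 0.12231169] res [[-0.00098511 -0.00397342]
 [-0.00283824  0.00382541]
 [ 0.00163161  0.00350715]
 [ 0.00219174 -0.00335914]]
axis066 [0.6347 0.1223 0.066 ] top crop [281. 263.] side crop [278. 319.]
handle [0.4612 0.1705 0.14  ] top crop [187. 511.] side crop [482. 363.]
handlebase [0.4612 0.1705 0.06  ] top crop [205. 519.] side crop [484. 446.]
mark [0.6474 0.2185 0.066 ] top crop [139. 243.] side crop [197. 412.]
knob [ 0.6006 -0.0788  0.069 ] top crop [578. 314.] side crop [438. 146.]
ptop [0.653  0.2611 0.17  ] top crop [ 44. 204.] side crop [139. 348.]
oil [ 0.7556 -0.0686  0.12  ] top crop [565.  70.] side crop [241.  54.]
jar lid [0.727 0.158] r 0.0992 ang 13.7
jarbase [0.714 0.16 ] r 0.0873 ang 17.9
blk1 [0.694 0.2  ] r 0.0976 ang 45.2
blk2 [0.558 0.182] r 0.0972 ang 134.8
blk3 [0.576 0.046] r 0.0962 ang -135.2
disc c [0.633 0.123] r 0.0015 ang 155.3
```

```bash
cat > go.py <<'E'
from m import *
def state():
    e=env.sense(); r=R.from_quat(e['eef_rot']); M=r.as_matrix()
    print('t',round(e['clock'],2),'pos',e['eef_pos'].round(4),'F',e['ft_force'].round(1),'gap',round(e['finger_gap'],4),'q',np.round(e['q'],2))
    print('tool x',M[:,0].round(3),'y',M[:,1].round(3),'z',M[:,2].round(3)); return e,M
def to(p,az=None):
    "shift to p in tool axes(cm); turn about y so that tool z (or -z) points at world azimuth az"
    e,M=state(); d=M.T@(np.array(p)-e['eef_pos'])*100
    print('shift cm',d.round(2))
    if az is not None:
        zt=np.array([np.cos(az),np.sin(az),0])
        for sg in(1,-1):
            w=M.T@(sg*zt); print('turn',sg,np.arctan2(w[0],w[2]).round(3))
E
python3 - <<'E'
from go import *
ph=2.74+yaw
print(ph)
to(np.r_[pol(.18,2.74,0)[:2],.24],ph+np.pi/2)
E
```

```text
[[ 0.75229315  0.29026958]
 [ 0.80389986 -0.10843133]
 [ 0.53076012 -0.14525875]
 [ 0.47786041  0.25437471]]
[np.float64(0.4020269523817083), np.float64(0.40311943380183546), np.float64(0.27677025187046317), np.float64(0.2756112759364751)]
yaw 0.13076217253451541 axis [0.63468389 0.12231169] res [[-0.00098511 -0.00397342]
 [-0.00283824  0.00382541]
 [ 0.00163161  0.00350715]
 [ 0.00219174 -0.00335914]]
2.8707621725345156
t 0.1 pos [ 0.2738 -0.5614  0.2305] F [1.1 1.1 0.6] gap 0.0857 q [ 1.05  0.41 -0.01  1.6   0.01  1.13 -0.08]
tool x [-0.899 -0.438  0.   ] y [-0.001  0.001 -1.   ] z [ 0.438 -0.899 -0.001]
shift cm [-48.93  -0.87 -57.56]
turn 1 0.725
turn -1 -2.417
```

Call:
carry_out:
  targets: [-1,-2,-1,0,1,-2.4,-0.3,-2.8,0,1,-2.4,0,-2.8,0,1,-2.4,0,-2.8,0,1,-2.4,0,-2.8,0,1,-2.4,0,-2.8,0,1,-2.4,0,-2.8,0,1,-2.4,0,-2.8,0,1,-2.4,0,-2.8,0,1,-2.4,0,-2.8,0,1]

```text
clock: 0.93
eef_pos: [0.3596, -0.2197, 0.2495]
eef_rot: [-0.157, 0.692, -0.689, 0.152]
ft_force: [0.7, -0.1, 0.7]
finger_gap: 0.0851
```

Call:
carry_out:
  targets: [-2.4,0,-2.8,0,0.2,-2.4,0,-2.8,0,0.2,-2.4,0,-2.8,0,0.2,-2.4,0,-2.8,0,0.2,-2.4,0,-2.8,0,0.2,-2.4,0,-2.8,0,0.2,-2.4,0,-2.8,0,0.2,-2.4,0,-2.8,0,0.2,-2.4,0,-2.8,0,0.2,-1,0,-1,0,0.2]

```text
clock: 1.77
eef_pos: [0.4514, 0.1351, 0.2494]
eef_rot: [-0.157, 0.691, -0.688, 0.153]
ft_force: [0.1, -0.7, -0.3]
finger_gap: 0.0512
```

Call:
carry_out:
  targets: [0,0,0,0.12,0.1,0,0,0,0.12,0.1,0,0,0,0.12,0.1,0,0,0,0.12,0.1,0,0,0,0.12,0.1,0,0,0,0.12,0.1,0,0,0,0,0.1]

```text
clock: 2.35
eef_pos: [0.4498, 0.1422, 0.2469]
eef_rot: [0.101, 0.7, -0.698, -0.11]
ft_force: [0.7, -0.5, 0.7]
finger_gap: 0.0473
```

```bash
python3 - <<'E' | tail -6
from go import *
ph=2.74+yaw
to(np.r_[pol(.18,2.74,0)[:2],.24],ph+np.pi/2)
E
```

```text
[ 0.00219174 -0.00335914]]
t 2.35 pos [0.4498 0.1422 0.2469] F [ 0.7 -0.5  0.7] gap 0.0473 q [ 0.06  0.18 -0.52  1.9   0.09  1.1  -2.37]
tool x [-0.955  0.295  0.013] y [-0.012  0.005 -1.   ] z [-0.295 -0.955 -0.001]
shift cm [-0.27  0.69 -3.04]
turn 1 -0.029
turn -1 3.113
```

Call:
carry_out:
  targets: [-0.3,0,-3.1,0,0.1,0,3.5,0,-0.03,0.1,0,3.5,0,0,0.1,0,1.5,0,0,0.1]

```text
clock: 2.68
eef_pos: [0.4646, 0.1734, 0.1634]
eef_rot: [0.088, 0.704, -0.699, -0.091]
ft_force: [0.3, -0.4, -0.6]
finger_gap: 0.0469
```

```bash
python3 - <<'E' | tail -6
from go import *
ph=2.74+yaw
to(np.r_[pol(.18,2.74,0)[:2],.095],ph+np.pi/2)
for n in('top','side'):
    a=snap(n,'x.png')['img'][...,::-1]
    a=a[140:290,190:370] if n=='top' else a[180:350,190:370]
    cv2.imwrite(f'pics/{n}1.png',cv2.resize(a,None,fx=3.5,fy=3.5,interpolation=cv2.INTER_CUBIC))
E
```

```text
[ 0.00219174 -0.00335914]]
t 2.68 pos [0.4646 0.1734 0.1634] F [ 0.3 -0.4 -0.6] gap 0.0469 q [-0.02  0.32 -0.52  1.95  0.19  0.92 -2.46]
tool x [-0.968  0.251  0.004] y [-0.002  0.008 -1.   ] z [-0.251 -0.968 -0.007]
shift cm [0.22 6.84 0.41]
turn 1 0.017
turn -1 -3.125
```

View pics/side1.png

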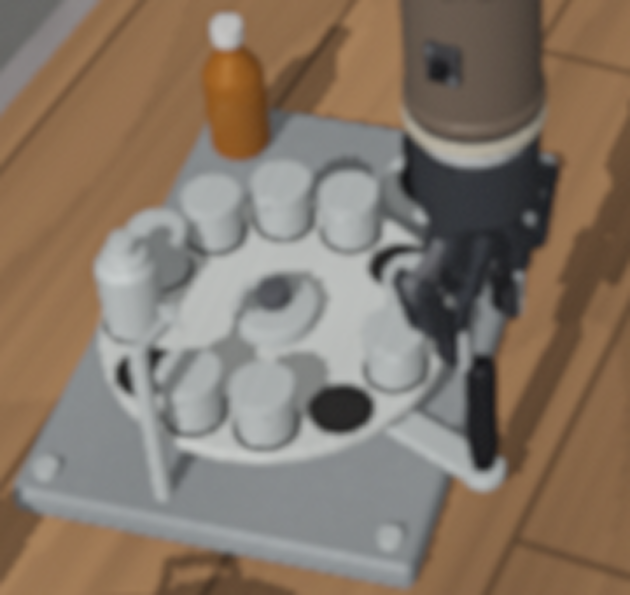

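View pics/top1.png

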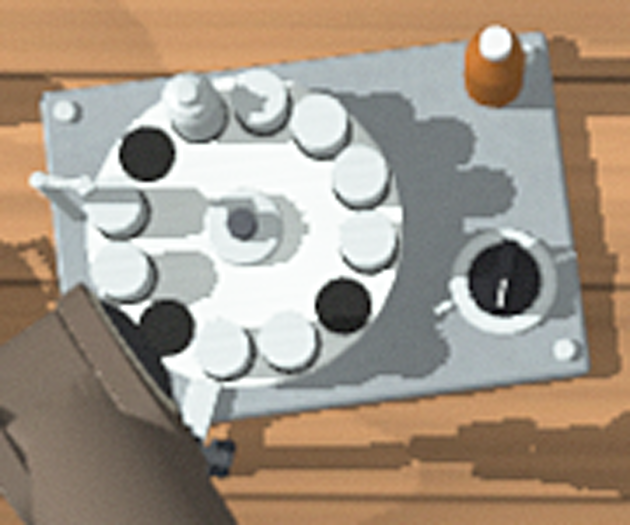

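```bash
python3 - <<'E' | tail -5
from go import *
e,M=state()
for sg in(-1,0,1):
    p=e['eef_pos']+sg*M[:,2]*.0235
    print(sg,p.round(3),((proj(s,p)-[190,180])*3.5).round(),((proj(t,p)-[190,140])*3.5).round())
E
```

```text
t 2.78 pos [0.4639 0.1725 0.1637] F [ 0.3 -0.1 -0.6] gap 0.047 q [-0.01  0.32 -0.52  1.95  0.19  0.92 -2.45]
tool x [-0.968  0.252  0.007] y [-0.005  0.006 -1.   ] z [-0.252 -0.968 -0.005]
-1 [0.47  0.195 0.164] [453. 362.] [125. 433.]
0 [0.464 0.173 0.164] [476. 339.] [156. 442.]
1 [0.458 0.15  0.164] [499. 317.] [188. 450.]
```

Call:
carry_out:
  targets: [0.2,0,0.3,0,0.1,0,2,0,0,0.1,0,2,0,0,0.1,0,2,0,0,0.1,0,1,0,0,0.1,0,0,0,0,0.1]

```text
clock: 3.28
eef_pos: [0.4652, 0.1707, 0.0992]
eef_rot: [0.089, 0.705, -0.698, -0.086]
ft_force: [-0.8, -0.1, -0.7]
finger_gap: 0.0471
```

```bash
python3 - <<'E' | tail -6
from go import *
ph=2.74+yaw
to(np.r_[pol(.18,2.74,0)[:2],.095],ph+np.pi/2)
for n in('top','side'):
    a=snap(n,'x.png')['img'][...,::-1]
    a=a[140:290,190:370] if n=='top' else a[180:350,190:370]
    cv2.imwrite(f'pics/{n}2.png',cv2.resize(a,None,fx=3.5,fy=3.5,interpolation=cv2.INTER_CUBIC))
E
```

```text
[ 0.00219174 -0.00335914]]
t 3.28 pos [0.4652 0.1707 0.0992] F [-0.8 -0.1 -0.7] gap 0.0471 q [-0.05  0.4  -0.49  2.02  0.26  0.77 -2.51]
tool x [-0.97   0.244 -0.003] y [ 0.005  0.009 -1.   ] z [-0.244 -0.97  -0.01 ]
shift cm [0.38 0.42 0.12]
turn 1 0.024
turn -1 -3.118
```

View pics/side2.png

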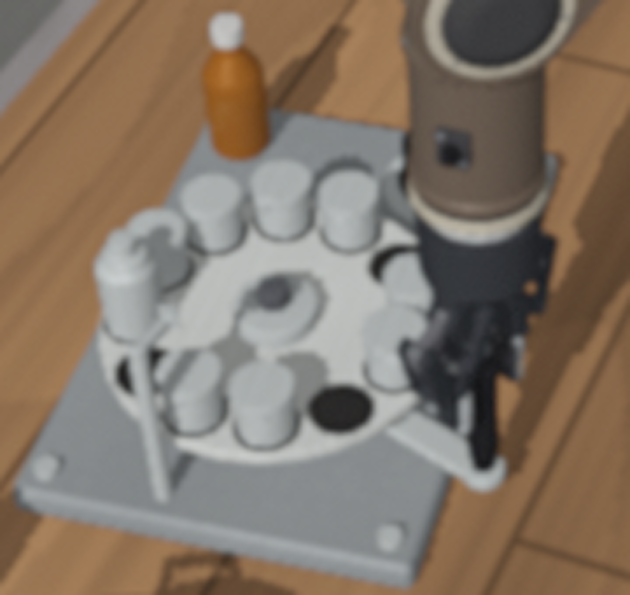

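Call:
carry_out:
  targets: [0.4,0,0.5,-0.01,0.1,0,0.3,0.5,-0.02,0.1,0,0,0.6,-0.03,0.1,0,0,0.6,-0.03,0.1,0,0,0.6,-0.03,0.1,0,0,0.6,-0.03,0.1,0,0,0.6,-0.03,0.1]

```text
clock: 3.97
eef_pos: [0.4577, 0.1363, 0.1035]
eef_rot: [0.024, 0.713, -0.7, -0.01]
ft_force: [0.6, 4.5, -2.9]
finger_gap: 0.0469
```

```bash
cat >> go.py <<'E'
def lev():
    e,M=state(); p=e['eef_pos']-0*M[:,2]
    q=Rm.T@(p[:2]-o); a=np.arctan2(q[1],q[0])%(2*np.pi)
    hp=p+M[:,2]*(-e['finger_gap']/2+.011); qq=Rm.T@(hp[:2]-o); ha=np.arctan2(qq[1],qq[0])%(2*np.pi)
    tz=np.arctan2(M[1,2],M[0,2])-yaw-np.pi/2
    print('tcp r',np.hypot(*q).round(4),'ang-rest',round(a-2.74,3),'handle if touching: r',np.hypot(*qq).round(4),'lever',round(ha-2.74,3),'tool yaw-rest',round((tz-2.74+np.pi)%(2*np.pi)-np.pi,3),'F tool',(M.T@e['ft_force']).round(1))
E
python3 -c "
from go import *
lev()" | tail -3
```

```text
t 3.97 pos [0.4577 0.1363 0.1035] F [ 0.6  4.5 -2.9] gap 0.0469 q [ 0.07  0.37 -0.54  2.07  0.27  0.74 -2.26]
tool x [-0.999  0.047 -0.019] y [ 0.02   0.018 -1.   ] z [-0.047 -0.999 -0.019]
tcp r 0.1775 ang-rest 0.192 handle if touching: r 0.1784 lever 0.122 tool yaw-rest 0.224 F tool [-0.4  3.  -4.5]
```

Call:
carry_out:
  targets: [0.1,0.3,0.6,-0.02,0.1,0.1,0.2,0.6,-0.03,0.1,0,0.1,0.6,-0.03,0.1,0,0.1,0.6,-0.03,0.1,0,0.1,0.6,-0.03,0.1,0,0.1,0.6,-0.03,0.1,0,0.1,0.6,-0.03,0.1,0,0.1,0.6,-0.03,0.1]

```text
clock: 4.63
eef_pos: [0.4611, 0.0981, 0.1005]
eef_rot: [-0.062, 0.713, -0.692, 0.091]
ft_force: [-2.3, 6.4, 2.2]
finger_gap: 0.0475
```

```bash
python3 -c "
from go import *
lev()" | tail -3
```

```text
t 4.63 pos [0.4611 0.0981 0.1005] F [-2.3  6.4  2.2] gap 0.0475 q [ 0.21  0.37 -0.6   2.1   0.29  0.71 -1.93]
tool x [-0.976 -0.214 -0.044] y [ 0.037  0.034 -0.999] z [ 0.215 -0.976 -0.025]
tcp r 0.1753 ang-rest 0.41 handle if touching: r 0.1767 lever 0.338 tool yaw-rest 0.488 F tool [ 0.8 -2.1 -6.8]
```

Call:
carry_out:
  targets: [0.1,0.1,0.6,-0.01,0.1,0.1,0.1,0.6,-0.02,0.1,0.1,0.1,0.6,-0.02,0.1,0,0.1,0.6,-0.02,0.1,0,0.1,0.6,-0.03,0.1,0,0.1,0.6,-0.03,0.1]

```text
clock: 5.13
eef_pos: [0.468, 0.0709, 0.1]
eef_rot: [-0.111, 0.707, -0.682, 0.149]
ft_force: [-5.3, 6.2, 5.9]
finger_gap: 0.047
```

```bash
python3 -c "
from go import *
lev()" | tail -3
```

```text
t 5.13 pos [0.468  0.0709 0.1   ] F [-5.3  6.2  5.9] gap 0.047 q [ 0.31  0.37 -0.64  2.1   0.3   0.7  -1.72]
tool x [-0.931 -0.361 -0.06 ] y [ 0.047  0.044 -0.998] z [ 0.363 -0.932 -0.024]
tcp r 0.1745 ang-rest 0.57 handle if touching: r 0.1758 lever 0.499 tool yaw-rest 0.642 F tool [ 2.3 -5.8 -7.8]
```

Call:
carry_out:
  targets: [0.1,0,0.5,-0.01,0.1,0.1,0,0.5,-0.01,0.1,0.1,0,0.5,-0.02,0.1]

```text
clock: 5.38
eef_pos: [0.4706, 0.0594, 0.1015]
eef_rot: [-0.127, 0.704, -0.678, 0.169]
ft_force: [0.5, 6.0, -3.7]
finger_gap: 0.0469
```

```bash
python3 -c "
from go import *
lev()" | tail -3
```

```text
t 5.38 pos [0.4706 0.0594 0.1015] F [ 0.5  6.  -3.7] gap 0.0469 q [ 0.35  0.37 -0.65  2.1   0.3   0.7  -1.64]
tool x [-0.911 -0.408 -0.066] y [ 0.051  0.049 -0.997] z [ 0.41  -0.912 -0.024]
tcp r 0.1757 ang-rest 0.637 handle if touching: r 0.1769 lever 0.567 tool yaw-rest 0.694 F tool [-2.7  4.  -5.2]
```

Call:
carry_out:
  targets: [0,0.1,0.4,-0.01,0.1,0,0.1,0.4,-0.01,0.1]

```text
clock: 5.55
eef_pos: [0.4731, 0.0539, 0.1008]
eef_rot: [-0.135, 0.703, -0.675, 0.179]
ft_force: [-4.9, 4.8, 5.0]
finger_gap: 0.0468
```

Call:
carry_out:
  targets: [0,0,0.3,-0.01,0.1,0,0,0.3,-0.01,0.1]

```text
clock: 5.72
eef_pos: [0.4746, 0.0501, 0.1016]
eef_rot: [-0.144, 0.701, -0.673, 0.188]
ft_force: [-1.2, 5.5, -3.2]
finger_gap: 0.0471
```

```bash
python3 -c "
from go import *
lev()" | tail -3
```

```text
t 5.72 pos [0.4746 0.0501 0.1016] F [-1.2  5.5 -3.2] gap 0.0471 q [ 0.38  0.38 -0.67  2.09  0.3   0.7  -1.57]
tool x [-0.888 -0.455 -0.07 ] y [ 0.052  0.053 -0.997] z [ 0.458 -0.889 -0.024]
tcp r 0.1756 ang-rest 0.695 handle if touching: r 0.1767 lever 0.624 tool yaw-rest 0.746 F tool [-1.3  3.5 -5.4]
```

Call:
carry_out:
  targets: [0,0,0.3,-0.01,0.1,0,0,0.3,-0.01,0.1]

```text
clock: 5.88
eef_pos: [0.4761, 0.0466, 0.1021]
eef_rot: [-0.153, 0.699, -0.67, 0.198]
ft_force: [-0.4, 5.0, -3.1]
finger_gap: 0.0472
```

Call:
carry_out:
  targets: [0,0,0.3,-0.01,0.1,0,0,0.2,-0.01,0.1]

```text
clock: 6.05
eef_pos: [0.4772, 0.044, 0.1026]
eef_rot: [-0.161, 0.697, -0.667, 0.207]
ft_force: [-1.1, 6.1, -2.9]
finger_gap: 0.0475
```

```bash
python3 -c "
from go import *
lev()" | tail -3
```

```text
t 6.05 pos [0.4772 0.044  0.1026] F [-1.1  6.1 -2.9] gap 0.0475 q [ 0.41  0.39 -0.68  2.08  0.3   0.71 -1.5 ]
tool x [-0.863 -0.501 -0.073] y [ 0.051  0.058 -0.997] z [ 0.503 -0.864 -0.024]
tcp r 0.1758 ang-rest 0.732 handle if touching: r 0.1771 lever 0.66 tool yaw-rest 0.799 F tool [-1.9  3.2 -5.7]
```

Call:
carry_out:
  targets: [0,0.1,0.3,0,0.1,0,0.1,0.3,0,0.1]

```text
clock: 6.22
eef_pos: [0.4787, 0.0412, 0.1017]
eef_rot: [-0.163, 0.697, -0.666, 0.209]
ft_force: [-5.0, 6.7, 6.9]
finger_gap: 0.0469
```

Call:
carry_out:
  targets: [0,0,0.3,0,0.1,0,0,0.3,0,0.1]

```text
clock: 6.38
eef_pos: [0.4792, 0.0398, 0.1021]
eef_rot: [-0.166, 0.698, -0.664, 0.211]
ft_force: [-2.6, 11.3, -6.5]
finger_gap: 0.0471
```

```bash
python3 -c "
from go import *
lev()" | tail -3
```

```text
t 6.38 pos [0.4792 0.0398 0.1021] F [-2.6 11.3 -6.5] gap 0.0471 q [ 0.43  0.39 -0.69  2.08  0.3   0.71 -1.47]
tool x [-0.856 -0.512 -0.074] y [ 0.048  0.064 -0.997] z [ 0.515 -0.857 -0.03 ]
tcp r 0.176 ang-rest 0.759 handle if touching: r 0.1771 lever 0.688 tool yaw-rest 0.812 F tool [ -3.    7.1 -10.8]
```

Call:
carry_out:
  targets: [0,0.1,0.4,0,0.1,0,0,0.4,0,0.1]

```text
clock: 6.55
eef_pos: [0.48, 0.0387, 0.1018]
eef_rot: [-0.169, 0.7, -0.661, 0.213]
ft_force: [-5.5, 12.4, -2.9]
finger_gap: 0.0471
```

```bash
python3 -c "
from go import *
lev()
snap('top','t3.png')
a=cv2.imread('pics/t3.png')[140:290,190:370]; cv2.imwrite('pics/t3c.png',cv2.resize(a,None,fx=4,fy=4,interpolation=cv2.INTER_CUBIC))
lev()" | tail -6
```

```text
t 6.55 pos [0.48   0.0387 0.1018] F [-5.5 12.4 -2.9] gap 0.0471 q [ 0.43  0.4  -0.69  2.07  0.29  0.71 -1.45]
tool x [-0.852 -0.519 -0.074] y [ 0.045  0.07  -0.997] z [ 0.522 -0.852 -0.036]
tcp r 0.1759 ang-rest 0.767 handle if touching: r 0.177 lever 0.696 tool yaw-rest 0.82 F tool [ -1.5   3.5 -13.4]
t 6.6 pos [0.48   0.0386 0.1016] F [-5.4 13.  -0. ] gap 0.0472 q [ 0.44  0.4  -0.69  2.07  0.29  0.71 -1.45]
tool x [-0.852 -0.519 -0.074] y [ 0.044  0.07  -0.997] z [ 0.522 -0.852 -0.037]
tcp r 0.1759 ang-rest 0.767 handle if touching: r 0.177 lever 0.696 tool yaw-rest 0.821 F tool [ -2.2   0.7 -13.9]
```

View pics/t3c.png

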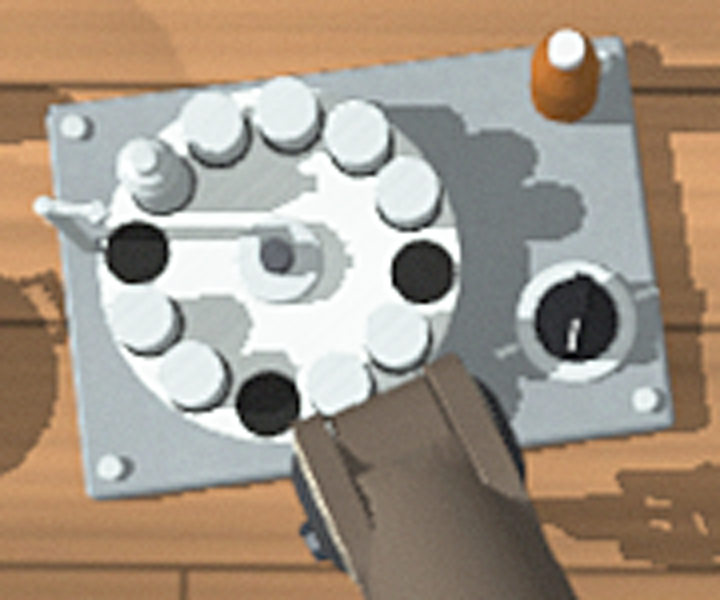

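```bash
cat >> go.py <<'E'
def discs(s):
    im=s['img'].astype(int); m=(im.max(2)<70).astype(np.uint8)
    for k in range(12):pass
    n,l,st,ce=cv2.connectedComponentsWithStats(m)
    for i in range(1,n):
        if 60<st[i,4]<600:
            q=Rm.T@(onz(s,*ce[i],.066)[:2]-o); r=np.hypot(*q)
            if abs(r-.097)<.008: print('hole',ce[i].round(1),st[i,4],'r',r.round(4),'ang',np.degrees(np.arctan2(q[1],q[0])).round(2))
E
python3 -c "
from go import *
discs(t); print()
a=dict(t); a['img']=cv2.imread('pics/t3.png')[...,::-1]; discs(a)"|tail -8
```

```text
[ 0.00219174 -0.00335914]]
hole [231.5 183.7] 183 r 0.0992 ang 45.32
hole [287.6 227.1] 190 r 0.0948 ang -135.07
hole [237.1 233.3] 191 r 0.0969 ang 133.74

hole [223.9 202.7] 186 r 0.0986 ang 78.23
hole [295.2 207.6] 185 r 0.0949 ang -100.12
hole [256.6 240.5] 195 r 0.0952 ang 167.78
```

Call:
carry_out:
  targets: [0,0,-0.6,0.03,0.1,0,0,-0.8,0.04,0.1,0,0,-0.8,0.045,0.1,0,0,-0.8,0.045,0.1,0,0,-0.8,0.045,0.1,0,0,-0.8,0.045,0.1,0,0,-0.8,0.045,0.1,0,0,-0.8,0.045,0.1,0,0,-0.8,0.045,0.1]

```text
clock: 7.35
eef_pos: [0.4519, 0.109, 0.1104]
eef_rot: [-0.037, 0.729, -0.679, 0.078]
ft_force: [-0.7, 1.5, -0.7]
finger_gap: 0.0471
```

```bash
python3 -c "
from go import *
lev()" | tail -3
```

```text
t 7.35 pos [0.4519 0.109  0.1104] F [-0.7  1.5 -0.7] gap 0.0471 q [ 0.24  0.33 -0.63  2.12  0.22  0.68 -1.93]
tool x [-0.985 -0.16  -0.064] y [ 0.053  0.076 -0.996] z [ 0.164 -0.984 -0.067]
tcp r 0.1833 ang-rest 0.344 handle if touching: r 0.1849 lever 0.276 tool yaw-rest 0.436 F tool [ 0.5  0.8 -1.5]
```

Call:
carry_out:
  targets: [-0.2,0.5,-0.8,0.05,0.1,-0.2,0.4,-0.8,0.05,0.1,0,0.3,-0.8,0.05,0.1,0,0.2,-0.8,0.05,0.1,0,0,-0.8,0.05,0.1,0,0,-0.8,0.05,0.1]

```text
clock: 7.85
eef_pos: [0.4566, 0.1617, 0.1056]
eef_rot: [0.071, 0.734, -0.675, -0.029]
ft_force: [0.2, 1.2, -0.5]
finger_gap: 0.0473
```

```bash
python3 -c "
from go import *
lev()" | tail -3
```

```text
t 7.85 pos [0.4566 0.1617 0.1056] F [ 0.2  1.2 -0.5] gap 0.0473 q [ 0.05  0.35 -0.55  2.1   0.22  0.66 -2.34]
tool x [-0.988  0.144 -0.052] y [ 0.064  0.079 -0.995] z [-0.139 -0.986 -0.087]
tcp r 0.1824 ang-rest 0.053 handle if touching: r 0.1838 lever -0.015 tool yaw-rest 0.131 F tool [ 0.   0.6 -1.2]
```

Call:
carry_out:
  targets: [-0.2,0.4,-0.6,0.05,0.1,0,0.2,-0.4,0.05,0.1,0,0,0,0,0.1,0,0,0,0,0.1]

```text
clock: 8.18
eef_pos: [0.4617, 0.1733, 0.1037]
eef_rot: [0.106, 0.732, -0.67, -0.064]
ft_force: [-0.2, -0.4, 0.1]
finger_gap: 0.0467
```

```bash
python3 -c "
from go import *
lev()
for n in('top','side'):
    a=snap(n,'x.png'); 
    if n=='top': discs(a)
    a=a['img'][...,::-1]
    a=a[140:290,190:370] if n=='top' else a[180:350,190:370]
    cv2.imwrite(f'pics/{n}4.png',cv2.resize(a,None,fx=3.5,fy=3.5,interpolation=cv2.INTER_CUBIC))
" | tail -6
```

```text
t 8.18 pos [0.4617 0.1733 0.1037] F [-0.2 -0.4  0.1] gap 0.0467 q [ 0.01  0.35 -0.52  2.09  0.22  0.65 -2.46]
tool x [-0.969  0.241 -0.049] y [ 0.07   0.08  -0.994] z [-0.235 -0.967 -0.094]
tcp r 0.1803 ang-rest -0.016 handle if touching: r 0.1813 lever -0.084 tool yaw-rest 0.032 F tool [ 0.1 -0.2  0.4]
hole [224.  200.2] 183 r 0.0991 ang 74.16
hole [295.  210.1] 184 r 0.095 ang -104.28
hole [254.  240.4] 193 r 0.0956 ang 163.62
```

View pics/side4.png

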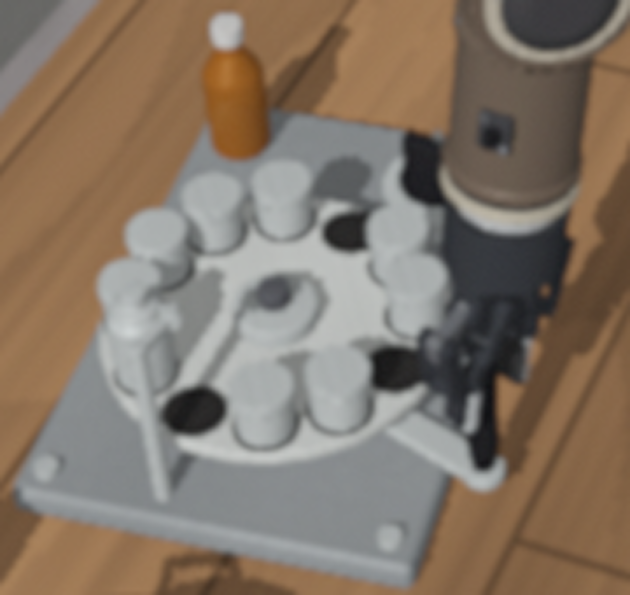

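View pics/top4.png

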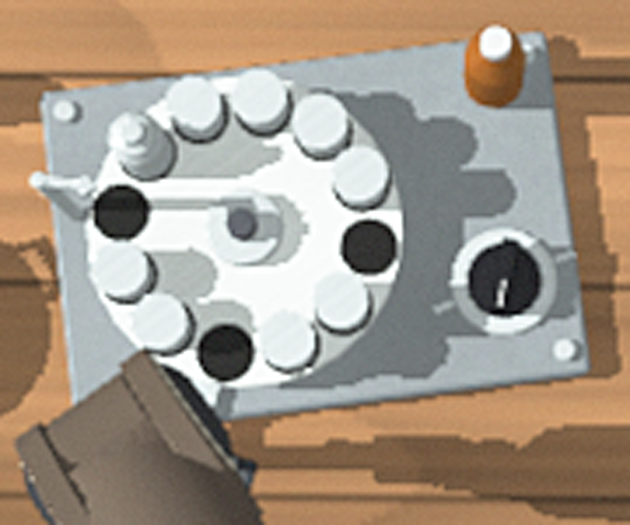

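Call:
carry_out:
  targets: [0,0.3,0.6,-0.02,0.1,0,0.2,0.6,-0.03,0.1,0,0.1,0.6,-0.03,0.1,0,0,0.6,-0.03,0.1,0,0,0.6,-0.03,0.1,0,0,0.6,-0.03,0.1,0,0,0.6,-0.03,0.1,0,0,0.6,-0.03,0.1,0,0,0.6,-0.03,0.1]

```text
clock: 9.03
eef_pos: [0.4581, 0.1252, 0.0975]
eef_rot: [0.012, 0.738, -0.674, 0.047]
ft_force: [-1.4, 5.3, 1.1]
finger_gap: 0.047
```

```bash
python3 -c "
from go import *
lev()" | tail -3
```

```text
t 9.03 pos [0.4581 0.1252 0.0975] F [-1.4  5.3  1.1] gap 0.047 q [ 0.18  0.35 -0.6   2.14  0.24  0.61 -2.09]
tool x [-0.995 -0.045 -0.086] y [ 0.081  0.092 -0.992] z [ 0.053 -0.995 -0.088]
tcp r 0.1766 ang-rest 0.254 handle if touching: r 0.1779 lever 0.184 tool yaw-rest 0.324 F tool [ 1.  -0.7 -5.5]
```

Call:
carry_out:
  targets: [0.1,0,0.6,-0.02,0.1,0.1,0,0.6,-0.03,0.1,0.1,0,0.6,-0.02,0.1,0,0,0.6,-0.03,0.1,0.1,0,0.6,-0.02,0.1,0,0,0.6,-0.03,0.1,0,0,0.6,-0.03,0.1,0,0,0.6,-0.02,0.1,0,0,0.6,-0.02,0.1,0,0,0.6,-0.02,0.1]

```text
clock: 9.87
eef_pos: [0.466, 0.0748, 0.0976]
eef_rot: [-0.076, 0.729, -0.663, 0.153]
ft_force: [-4.2, 6.6, 4.7]
finger_gap: 0.0469
```

```bash
python3 -c "
from go import *
lev()" | tail -3
```

```text
t 9.87 pos [0.466  0.0748 0.0976] F [-4.2  6.6  4.7] gap 0.0469 q [ 0.38  0.36 -0.68  2.15  0.25  0.61 -1.7 ]
tool x [-0.941 -0.314 -0.122] y [ 0.092  0.109 -0.99 ] z [ 0.324 -0.943 -0.074]
tcp r 0.1752 ang-rest 0.545 handle if touching: r 0.1764 lever 0.475 tool yaw-rest 0.602 F tool [ 1.3 -4.3 -7.9]
```

Call:
carry_out:
  targets: [0,0,0.5,-0.02,0.1,0,0,0.5,-0.02,0.1,0,0,0.5,-0.02,0.1,0,0,0.5,-0.02,0.1,0,0,0.4,-0.01,0.1]

```text
clock: 10.28
eef_pos: [0.4725, 0.0571, 0.0978]
eef_rot: [-0.112, 0.722, -0.655, 0.193]
ft_force: [-2.7, 5.3, 3.1]
finger_gap: 0.047
```

Call:
carry_out:
  targets: [0,0,0.4,-0.01,0.1,0,0,0.4,-0.01,0.1]

```text
clock: 10.45
eef_pos: [0.4748, 0.0515, 0.0979]
eef_rot: [-0.121, 0.72, -0.653, 0.202]
ft_force: [-2.9, 5.4, 1.8]
finger_gap: 0.0469
```

```bash
python3 -c "
from go import *
lev()" | tail -3
```

```text
t 10.45 pos [0.4748 0.0515 0.0979] F [-2.9  5.4  1.8] gap 0.0469 q [ 0.47  0.38 -0.72  2.13  0.26  0.62 -1.51]
tool x [-0.889 -0.437 -0.133] y [ 0.09   0.118 -0.989] z [ 0.448 -0.891 -0.066]
tcp r 0.1749 ang-rest 0.687 handle if touching: r 0.1759 lever 0.617 tool yaw-rest 0.737 F tool [-0.  -1.4 -6.3]
```

Call:
carry_out:
  targets: [0.1,0,0.4,-0.01,0.1,0.1,0,0.4,-0.01,0.1]

```text
clock: 10.62
eef_pos: [0.4769, 0.0458, 0.098]
eef_rot: [-0.128, 0.718, -0.65, 0.212]
ft_force: [0.6, 6.9, -1.8]
finger_gap: 0.0471
```

Call:
carry_out:
  targets: [0,0,0.4,0,0.1,0,0,0.4,0,0.1]

```text
clock: 10.78
eef_pos: [0.4789, 0.0412, 0.0978]
eef_rot: [-0.131, 0.719, -0.648, 0.214]
ft_force: [-5.2, 10.6, 4.1]
finger_gap: 0.0466
```

```bash
python3 -c "
from go import *
lev()" | tail -3
```

```text
t 10.78 pos [0.4789 0.0412 0.0978] F [-5.2 10.6  4.1] gap 0.0466 q [ 0.51  0.39 -0.73  2.12  0.26  0.63 -1.45]
tool x [-0.874 -0.465 -0.138] y [ 0.09   0.125 -0.988] z [ 0.477 -0.876 -0.068]
tcp r 0.1756 ang-rest 0.751 handle if touching: r 0.1763 lever 0.682 tool yaw-rest 0.769 F tool [ -0.9  -3.1 -12.1]
```

Call:
carry_out:
  targets: [0,0,0.4,0,0.1,0,0,0.4,0,0.1]

```text
clock: 10.95
eef_pos: [0.4797, 0.0395, 0.0977]
eef_rot: [-0.134, 0.72, -0.645, 0.216]
ft_force: [-7.6, 14.6, 4.4]
finger_gap: 0.047
```

```bash
python3 -c "
from go import *
lev()
discs(snap('top','x.png'))" | tail -6
```

```text
t 10.95 pos [0.4797 0.0395 0.0977] F [-7.6 14.6  4.4] gap 0.047 q [ 0.52  0.4  -0.74  2.11  0.25  0.63 -1.43]
tool x [-0.871 -0.472 -0.138] y [ 0.085  0.131 -0.988] z [ 0.484 -0.872 -0.074]
tcp r 0.1757 ang-rest 0.761 handle if touching: r 0.1764 lever 0.691 tool yaw-rest 0.778 F tool [ -0.9  -3.1 -16.7]
hole [291.7 189.4] 185 r 0.0962 ang -69.21
hole [227.  220.9] 183 r 0.0981 ang 107.96
hole [275.1 237.2] 193 r 0.0951 ang -161.47
```

The force has risen to about 16 N and the disc stands 64.4° from its start, so the stop is reached. Now I'll return the lever.

Call:
carry_out:
  targets: [0,0,-0.6,0.03,0.1,0,0.1,-0.8,0.04,0.1,0,0.1,-0.8,0.045,0.1,0,0.1,-0.8,0.045,0.1,0,0.1,-0.8,0.045,0.1,0,0.1,-0.8,0.045,0.1,0,0.1,-0.8,0.045,0.1,0,0.1,-0.8,0.045,0.1,0,0.1,-0.8,0.045,0.1]

```text
clock: 11.75
eef_pos: [0.4559, 0.111, 0.0989]
eef_rot: [-0.006, 0.751, -0.656, 0.074]
ft_force: [0.6, 1.1, -1.4]
finger_gap: 0.0472
```

```bash
python3 -c "
from go import *
lev()" | tail -3
```

```text
t 11.75 pos [0.4559 0.111  0.0989] F [ 0.6  1.1 -1.4] gap 0.0472 q [ 0.3   0.34 -0.65  2.16  0.18  0.58 -1.92]
tool x [-0.989 -0.106 -0.105] y [ 0.089  0.14  -0.986] z [ 0.119 -0.984 -0.129]
tcp r 0.1791 ang-rest 0.334 handle if touching: r 0.1803 lever 0.265 tool yaw-rest 0.391 F tool [-0.6  1.6 -0.8]
```

Call:
carry_out:
  targets: [0,0.2,-0.8,0.05,0.1,-0.1,0.2,-0.8,0.05,0.1,0,0.1,-0.8,0.05,0.1,0,0.1,-0.8,0.05,0.1,0,0.1,-0.8,0.05,0.1,0,0.1,-0.8,0.05,0.1,0,0,-0.8,0.05,0.1,0,0,-0.4,0,0.1,0,0,0,0,0.1,0,0,0,0,0.1]

```text
clock: 12.58
eef_pos: [0.4601, 0.1735, 0.1022]
eef_rot: [0.111, 0.753, -0.646, -0.057]
ft_force: [-0.0, -0.2, -0.5]
finger_gap: 0.0469
```

```bash
python3 -c "
from go import *
lev()
discs(snap('top','x.png'))" | tail -6
```

```text
t 12.58 pos [0.4601 0.1735 0.1022] F [-0.  -0.2 -0.5] gap 0.0469 q [ 0.07  0.34 -0.54  2.13  0.16  0.58 -2.37]
tool x [-0.969  0.241 -0.057] y [ 0.093  0.141 -0.986] z [-0.23  -0.96  -0.159]
tcp r 0.1819 ang-rest -0.014 handle if touching: r 0.183 lever -0.081 tool yaw-rest 0.036 F tool [0.  0.4 0.3]
hole [292.8 192. ] 182 r 0.0959 ang -73.84
hole [226.  218.3] 184 r 0.0982 ang 103.53
hole [272.5 238.4] 196 r 0.0954 ang -166.03
```

Two strokes are done: the disc has settled about 60° on and the lever is back at rest. Next I'll lift clear, check the jar and measure the knob.

Call:
carry_out:
  targets: [-0.1,-2,-0.3,0,0.1,-0.1,-2,-0.3,0,0.1,-0.2,-3,-0.5,0,0.1,-0.2,-3,-0.5,0,0.1,-0.2,-3,-0.5,0,0.1,-0.1,-2,-0.3,0,0.1]

```text
clock: 13.13
eef_pos: [0.4562, 0.1672, 0.2541]
eef_rot: [0.105, 0.751, -0.648, -0.061]
ft_force: [0.7, -0.6, -0.2]
finger_gap: 0.0467
```

```bash
python3 -c "
from go import *
lev()
for n in('top','side'):
    a=snap(n,n+'5.png'); pickle.dump(a,open(n+'5.pkl','wb'))
    a=a['img'][...,::-1]
    a=a[140:290,190:370] if n=='top' else a[180:350,190:370]
    cv2.imwrite(f'pics/{n}5c.png',cv2.resize(a,None,fx=3.5,fy=3.5,interpolation=cv2.INTER_CUBIC))
    b=cv2.imread(f'pics/{n}5.png'); b=b[195:245,310:360] if n=='top' else b[210:260,290:340]
    cv2.imwrite(f'pics/{n}5k.png',cv2.resize(b,None,fx=10,fy=10,interpolation=cv2.INTER_CUBIC))
" | tail -3
```

```text
t 13.13 pos [0.4562 0.1672 0.2541] F [ 0.7 -0.6 -0.2] gap 0.0467 q [ 0.19  0.13 -0.62  1.95 -0.02  0.95 -2.21]
tool x [-0.971  0.236 -0.045] y [ 0.079  0.137 -0.987] z [-0.227 -0.962 -0.152]
tcp r 0.1841 ang-rest 0.024 handle if touching: r 0.1846 lever -0.042 tool yaw-rest 0.039 F tool [-0.8  0.2  0.4]
```

View pics/side5c.png

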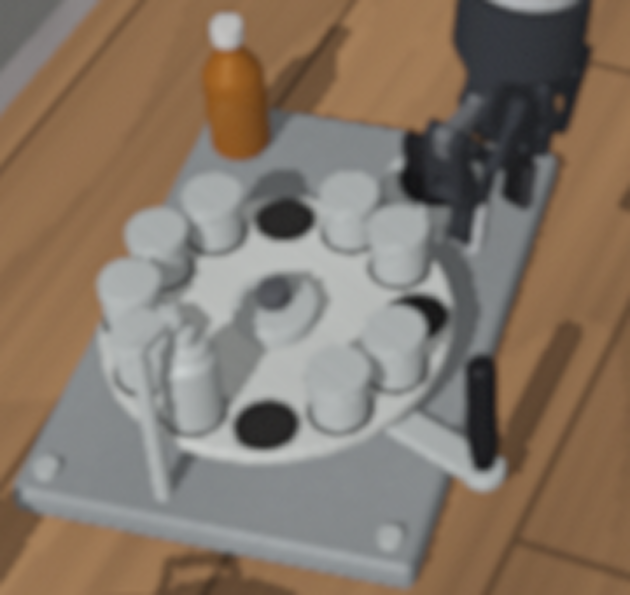

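View pics/top5k.png

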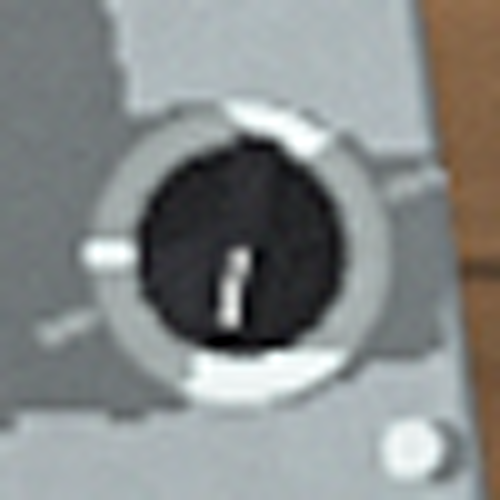

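View pics/top5c.png

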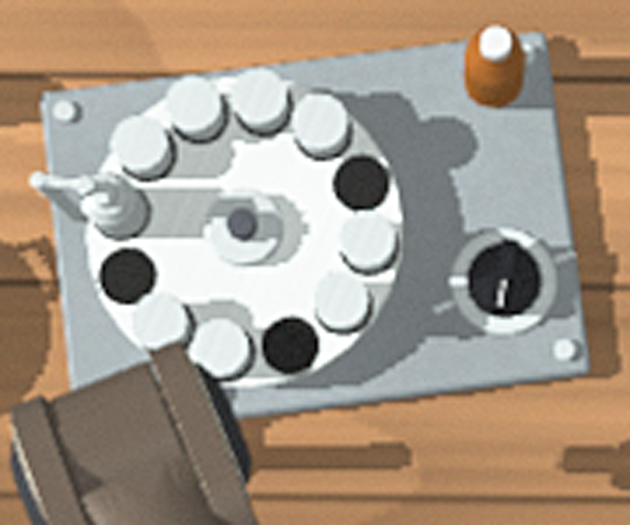

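View pics/side5k.png

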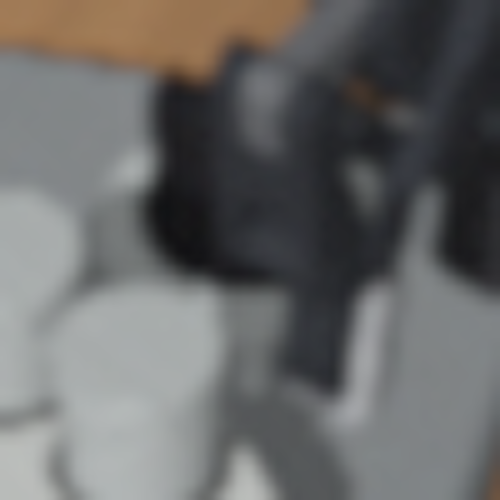

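```bash
cat >> go.py <<'E'
def knobline(s):
    im=s['img'].astype(int); c=proj(s,W(-.06,-.195,.069))
    yy,xx=np.mgrid[:480,:640]; m=(np.hypot(xx-c[0],yy-c[1])<9.5)
    g=im.min(2); w=np.where(m,np.clip(g-70,0,None),0); 
    n,l,st,ce=cv2.connectedComponentsWithStats((w>0).astype(np.uint8))
    for i in range(1,n):
        if st[i,4]<5: continue
        k=l==i; P=np.array([onz(s,x,y,.069)[:2] for x,y in zip(xx[k],yy[k])]); ww=w[k].astype(float)
        mu=np.average(P,axis=0,weights=ww); C=np.cov((P-mu).T,aweights=ww); ev,V=np.linalg.eigh(C); v=V[:,1]; 
        az=np.arctan2(v[1],v[0]); kn=W(-.06,-.195,.069)[:2]; az2=np.arctan2(*(mu-kn)[::-1])
        print('px',ce[i].round(1),st[i,4],'mu-knob',(mu-kn).round(4),'ext',np.sqrt(ev).round(4),'knob angle(pca) mod pi',((yaw-az)%np.pi).round(3),'by centroid',((yaw-az2)%np.pi).round(3))
if __name__=='__main__':
    T=pickle.load(open('top5.pkl','rb')); knobline(T); knobline(t)
    b=T['img'][195:245,310:360,::-1].astype(float); b=np.clip(b*4,0,255).astype(np.uint8)
    cv2.imwrite('pics/k5s.png',cv2.resize(b,None,fx=10,fy=10,interpolation=cv2.INTER_CUBIC))
    b=s['img'][220:250,300:335,::-1].astype(float); b=np.clip(b*4,0,255).astype(np.uint8)
    cv2.imwrite('pics/k5ss.png',cv2.resize(b,None,fx=14,fy=14,interpolation=cv2.INTER_CUBIC))
E
python3 go.py|tail -3
```

```text
[ 0.00219174 -0.00335914]]
px [332.8 223.1] 19 mu-knob [-0.0133  0.0042] ext [0.0015 0.0063] knob angle(pca) mod pi 0.298 by centroid 0.435
px [332.9 223.2] 18 mu-knob [-0.0133  0.0042] ext [0.0015 0.0063] knob angle(pca) mod pi 0.299 by centroid 0.435
```

View pics/k5s.png

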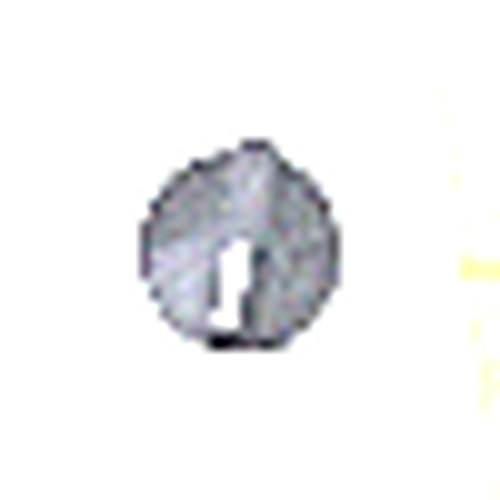

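View pics/k5ss.png

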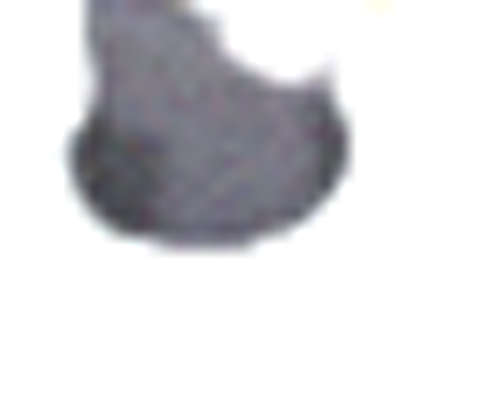

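```bash
python3 - <<'E' | tail -5
from go import *
to(W(-.06,-.195,.2),1.40)
E
```

```text
t 13.23 pos [0.4576 0.1675 0.255 ] F [ 0.3 -0.3 -1. ] gap 0.0474 q [ 0.19  0.13 -0.62  1.95 -0.02  0.95 -2.21]
tool x [-0.97   0.237 -0.049] y [ 0.084  0.137 -0.987] z [-0.227 -0.962 -0.153]
shift cm [-19.45   3.25  21.28]
turn 1 3.072
turn -1 -0.07
```

Call:
carry_out:
  targets: [-2.4,-0.3,2.5,0,0.1,-2.4,-0.3,2.5,0,0.1,-2.4,-0.3,2.5,0,0.1,-2.4,-0.3,2.5,0,0.1,-2.4,-0.3,2.5,0,0.1,-2.4,-0.3,2.5,0,0.1,-2.4,-0.3,2.5,0,0.1,-2.4,-0.3,2.5,0,0.1]

```text
clock: 13.9
eef_pos: [0.5965, -0.0806, 0.2537]
eef_rot: [0.099, 0.752, -0.65, -0.054]
ft_force: [0.9, 0.6, -0.1]
finger_gap: 0.0465
```

Call:
carry_out:
  targets: [0,0,0,-0.12,0.1,0,0,0,-0.12,0.1,0,0,0,-0.12,0.1,0,0,0,-0.12,0.1,0,0,0,-0.12,0.1,0,0,0,-0.12,0.1,0,0,0,-0.12,0.1,0,0,0,-0.12,0.1,0,0,0,-0.12,0.1,0,0,0,-0.12,0.1]

```text
clock: 14.73
eef_pos: [0.5915, -0.1009, 0.2374]
eef_rot: [-0.301, 0.646, -0.586, 0.385]
ft_force: [-0.1, -0.0, 0.4]
finger_gap: 0.0471
```

Call:
carry_out:
  targets: [0,0,0,-0.12,0.1,0,0,0,-0.12,0.1,0,0,0,-0.12,0.1,0,0,0,-0.12,0.1,0,0,0,-0.12,0.1,0,0,0,-0.12,0.1,0,0,0,-0.12,0.1,0,0,0,-0.12,0.1,0,0,0,-0.12,0.1,0,0,0,-0.12,0.1]

```text
clock: 15.57
eef_pos: [0.5831, -0.1079, 0.2245]
eef_rot: [-0.589, 0.304, -0.294, 0.689]
ft_force: [0.9, -0.5, -0.1]
finger_gap: 0.047
```

```bash
python3 - <<'E' | tail -5
from go import *
to(W(-.06,-.195,.2),1.40)
E
```

```text
t 15.57 pos [ 0.5831 -0.1079  0.2245] F [ 0.9 -0.5 -0.1] gap 0.047 q [ 0.87  0.54 -0.97  1.66  0.33  1.13  0.54]
tool x [ 0.643 -0.762 -0.073] y [ 0.048  0.134 -0.99 ] z [0.764 0.633 0.123]
shift cm [-0.91  2.9   2.88]
turn 1 -0.705
turn -1 2.436
```

Call:
carry_out:
  targets: [-0.5,0,1.4,-0.12,0.1,-0.4,0,1.4,-0.12,0.1,0,0,0,-0.12,0.1,0,0,0,-0.12,0.1,0,0,0,-0.12,0.1,0,0,0,-0.1,0.1,0,0,0,0,0.1]

```text
clock: 16.15
eef_pos: [0.5924, -0.0867, 0.22]
eef_rot: [-0.655, 0.038, -0.059, 0.753]
ft_force: [-0.2, -0.4, 0.2]
finger_gap: 0.0469
```

```bash
python3 - <<'E' | tail -5
from go import *
to(W(-.06,-.195,.12),1.40)
E
```

```text
t 16.15 pos [ 0.5924 -0.0867  0.22  ] F [-0.2 -0.4  0.2] gap 0.0469 q [ 0.91  0.63 -1.14  1.64  0.48  1.18  1.12]
tool x [ 0.99  -0.139  0.019] y [ 0.038  0.136 -0.99 ] z [0.135 0.981 0.14 ]
shift cm [ 0.51 10.04 -0.52]
turn 1 0.032
turn -1 -3.11
```

Call:
carry_out:
  targets: [0.3,3,-0.2,0.03,0.1,0.2,3,-0.3,0,0.1,0,3,-0.1,0,0.1,0,1,0,0,0.1,0,0,0,0,0.1]

```text
clock: 16.57
eef_pos: [0.5992, -0.0823, 0.1146]
eef_rot: [-0.653, 0.056, -0.074, 0.752]
ft_force: [-0.9, -0.2, 0.5]
finger_gap: 0.047
```

```bash
python3 - <<'E' | tail -5
from go import *
to(W(-.06,-.195,.047)+[.0007,.0026,0],1.40)
a=snap('side','x.png')['img'][...,::-1][180:350,230:410]
cv2.imwrite('pics/s6.png',cv2.resize(a,None,fx=3.5,fy=3.5,interpolation=cv2.INTER_CUBIC))
E
```

```text
t 16.57 pos [ 0.5992 -0.0823  0.1146] F [-0.9 -0.2  0.5] gap 0.047 q [ 0.83  0.74 -1.03  1.73  0.58  1.01  1.01]
tool x [ 0.983 -0.185  0.012] y [ 0.038  0.137 -0.99 ] z [0.182 0.973 0.142]
shift cm [ 0.01  6.79 -0.33]
turn 1 -0.016
turn -1 3.126
```

View pics/s6.png

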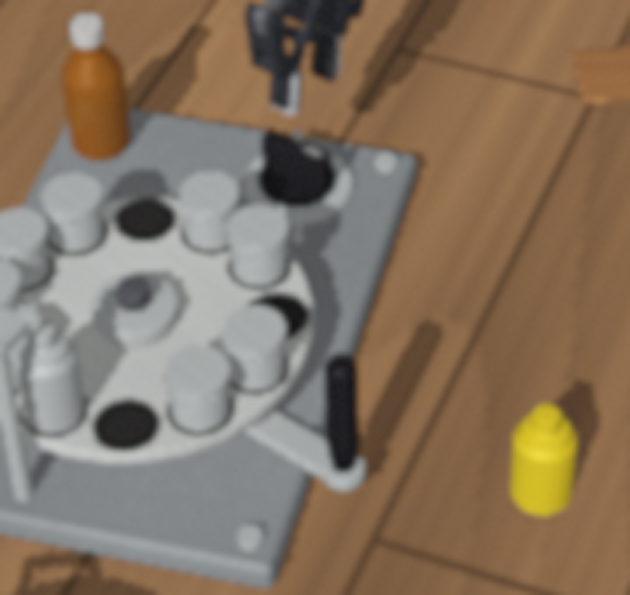

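Call:
carry_out:
  targets: [0,1,-0.4,0,0.1,0,2,0,-0.02,0.1,0,2,0,0,0.1,0,1.2,0,0,0.1,0,0,0,0,0.1]

```text
clock: 17.03
eef_pos: [0.6053, -0.0802, 0.057]
eef_rot: [-0.654, 0.047, -0.073, 0.752]
ft_force: [-0.0, -0.7, -0.2]
finger_gap: 0.0466
```

```bash
python3 - <<'E' | tail -5
from go import *
to(W(-.06,-.195,.047)+[.0007,.0026,0],1.40)
E
```

```text
t 17.03 pos [ 0.6053 -0.0802  0.057 ] F [-0.  -0.7 -0.2] gap 0.0466 q [ 0.79  0.8  -0.97  1.77  0.66  0.91  0.98]
tool x [ 0.985 -0.171  0.025] y [ 0.048  0.134 -0.99 ] z [0.166 0.976 0.14 ]
shift cm [-0.48  1.02  0.18]
turn 1 -0.001
turn -1 3.141
```

Call:
carry_out:
  targets: [-0.5,0.5,0.2,0,0.1,0,0.5,0,0,0.1,0,0,0,0,-0.3,0,0,0,0,-0.5,0,0,0,0,-0.5]

```text
clock: 17.45
eef_pos: [0.6026, -0.0761, 0.05]
eef_rot: [-0.654, 0.046, -0.075, 0.751]
ft_force: [0.0, -0.5, -0.2]
finger_gap: 0.0217
```

```bash
python3 - <<'E' | tail -5
from go import *
to(W(-.06,-.195,.047)+[.0007,.0026,0],1.40)
E
```

```text
t 17.45 pos [ 0.6026 -0.0761  0.05  ] F [ 0.  -0.5 -0.2] gap 0.0217 q [ 0.78  0.8  -0.97  1.78  0.67  0.89  0.96]
tool x [ 0.985 -0.172  0.029] y [ 0.053  0.133 -0.99 ] z [0.166 0.976 0.14 ]
shift cm [-0.14  0.29 -0.07]
turn 1 -0.002
turn -1 3.139
```

Call:
carry_out:
  targets: [0,0,0,0,-0.8,0,0,0,0,-1,0,0,0,0,-1,0,0,0,0,-1]

```text
clock: 17.78
eef_pos: [0.6028, -0.0758, 0.0507]
eef_rot: [-0.654, 0.045, -0.075, 0.751]
ft_force: [0.8, 2.1, -2.9]
finger_gap: 0.0134
```

```bash
python3 - <<'E' | tail -5
from go import *
to(W(-.06,-.195,.047)+[.0007,.0026,0],1.40)
E
```

```text
t 17.78 pos [ 0.6028 -0.0758  0.0507] F [ 0.8  2.1 -2.9] gap 0.0134 q [ 0.78  0.8  -0.97  1.78  0.67  0.89  0.96]
tool x [ 0.985 -0.171  0.03 ] y [ 0.053  0.132 -0.99 ] z [0.165 0.976 0.14 ]
shift cm [-0.15  0.35 -0.12]
turn 1 -0.001
turn -1 3.141
```

Call:
carry_out:
  targets: [0,0,0,0.06,-1,0,0,0,0.06,-1,0,0,0,0.06,-1,0,0,0,0.06,-1]

```text
clock: 18.12
eef_pos: [0.6032, -0.0752, 0.0508]
eef_rot: [-0.64, 0.136, -0.154, 0.74]
ft_force: [1.1, 1.9, -3.3]
finger_gap: 0.0137
```

```bash
python3 - <<'E' | tail -5
from go import *
to(W(-.06,-.195,.047)+[.0007,.0026,0],yaw-1.30+np.pi/2)
print(env.sense()['torque'])
E
```

```text
tool x [ 0.915 -0.403 -0.004] y [ 0.054  0.133 -0.99 ] z [0.4   0.905 0.144]
shift cm [-0.13  0.35 -0.22]
turn 1 0.759
turn -1 -2.383
[-0.67299813 -0.21641963  0.02788948]
```

Low forces and smooth turning, so I'll continue.

Call:
carry_out:
  targets: [0,0,0,0.08,-1,0,0,0,0.08,-1,0,0,0,0.08,-1,0,0,0,0.08,-1,0,0,0,0.08,-1,0,0,0,0.08,-1]

```text
clock: 18.62
eef_pos: [0.6035, -0.0736, 0.051]
eef_rot: [-0.582, 0.315, -0.308, 0.684]
ft_force: [1.4, 1.2, -4.4]
finger_gap: 0.0135
```

```bash
python3 - <<'E' | tail -5
from go import *
to(W(-.06,-.195,.047)+[.0007,.0026,0],yaw-1.30+np.pi/2)
e=env.sense();print(e['torque'],e['ft_force'])
E
```

```text
tool x [ 0.612 -0.787 -0.073] y [ 0.055  0.134 -0.989] z [0.789 0.602 0.125]
shift cm [ 0.1   0.35 -0.38]
turn 1 0.26
turn -1 -2.881
[-0.72437288 -0.00901674  0.02651262] [ 1.38188815  1.20121384 -4.43974781]
```

Call:
carry_out:
  targets: [0,0,0,0.08,-1,0,0,0,0.07,-1,0,0,0,0.05,-1,0,0,0,0.03,-1]

```text
clock: 18.95
eef_pos: [0.6042, -0.0731, 0.0511]
eef_rot: [-0.54, 0.395, -0.376, 0.641]
ft_force: [1.7, 1.6, -3.4]
finger_gap: 0.0127
```

```bash
python3 - <<'E' | tail -8
from go import *
to(W(-.06,-.195,.047)+[.0007,.0026,0],yaw-1.30+np.pi/2)
a=snap('top','t7.png'); pickle.dump(a,open('top7.pkl','wb'))
b=a['img'][195:245,310:360,::-1]; cv2.imwrite('pics/k7.png',cv2.resize(b,None,fx=10,fy=10,interpolation=cv2.INTER_CUBIC))
E
```

```text
[-0.00283824  0.00382541]
 [ 0.00163161  0.00350715]
 [ 0.00219174 -0.00335914]]
t 18.95 pos [ 0.6042 -0.0731  0.0511] F [ 1.7  1.6 -3.4] gap 0.0127 q [ 0.64  0.7  -0.74  1.79  0.45  0.79  0.14]
tool x [ 0.404 -0.909 -0.1  ] y [ 0.056  0.134 -0.989] z [0.913 0.394 0.105]
shift cm [ 0.21  0.35 -0.43]
turn 1 0.017
turn -1 -3.125
```

View pics/k7.png

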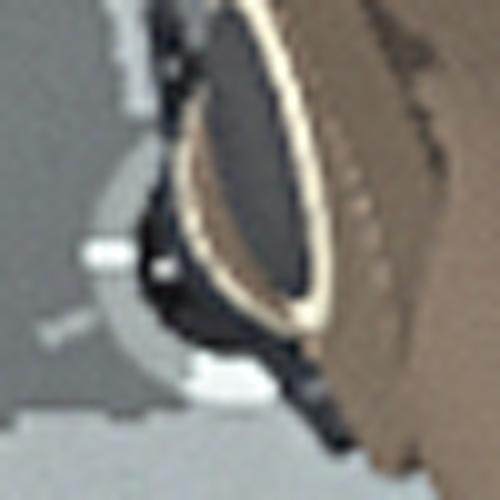

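Call:
carry_out:
  targets: [0,0,0,0,-0.5,0,0,0,0,0,0,0,0,0,0.1,0,0,0,0,0.1]

```text
clock: 19.33
eef_pos: [0.6048, -0.0728, 0.052]
eef_rot: [-0.54, 0.394, -0.376, 0.642]
ft_force: [0.6, -0.1, -0.4]
finger_gap: 0.0469
```

Call:
carry_out:
  targets: [0,-1.5,0,0,0.1,0,-2,0,0,0.1,0,-3,0,0,0.1,0,-3,0,0,0.1,0,-3,0,0,0.1,2,-2,-2,0,0.1,3,0,-2,0,0.1,3,0,-2,0,0.1]

```text
clock: 20.0
eef_pos: [0.5757, -0.1821, 0.1896]
eef_rot: [-0.542, 0.389, -0.37, 0.647]
ft_force: [0.5, 0.2, -0.0]
finger_gap: 0.047
```

```bash
python3 - <<'E' | tail -8
from go import *
state()
a=snap('top','t8.png'); pickle.dump(a,open('top8.pkl','wb')); knobline(a)
b=a['img'][195:245,310:360,::-1]; cv2.imwrite('pics/k8.png',cv2.resize(b,None,fx=10,fy=10,interpolation=cv2.INTER_CUBIC))
E
```

```text
[np.float64(0.4020269523817083), np.float64(0.40311943380183546), np.float64(0.27677025187046317), np.float64(0.2756112759364751)]
yaw 0.13076217253451541 axis [0.63468389 0.12231169] res [[-0.00098511 -0.00397342]
 [-0.00283824  0.00382541]
 [ 0.00163161  0.00350715]
 [ 0.00219174 -0.00335914]]
t 20.0 pos [ 0.5757 -0.1821  0.1896] F [ 0.5  0.2 -0. ] gap 0.047 q [ 0.91  0.56 -0.85  1.67  0.3   1.07  0.44]
tool x [ 0.424 -0.9   -0.102] y [ 0.058  0.139 -0.989] z [0.904 0.413 0.111]
px [329. 220.] 20 mu-knob [-0.004   0.0158] ext [0.0016 0.0057] knob angle(pca) mod pi 1.26 by centroid 1.456
```

View pics/k8.png

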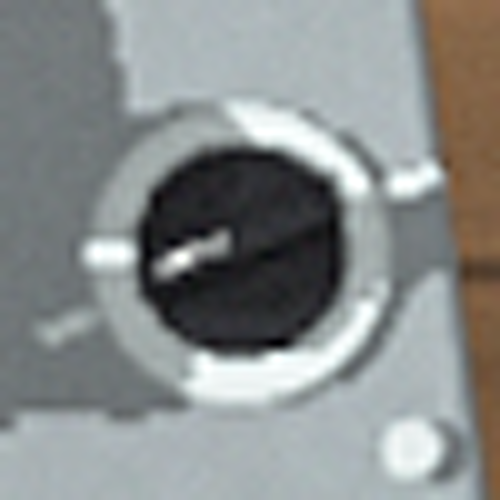

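```bash
python3 - <<'E' | tail -8
from go import *
a=pickle.load(open('top8.pkl','rb')); T=pickle.load(open('top5.pkl','rb'))
k=lambda x,y:(310+x/10-.0,195+y/10-.0)
for z in(.025,.03):
  L=[onz(a,*k(*p),z)[:2] for p in[(38,334),(94,314),(392,190),(440,176)]]
  for i,j in((0,1),(2,3),(0,3),(1,2)):
    d=L[j]-L[i]; print(z,i,j,'knob-angle of rib line',((yaw-np.arctan2(d[1],d[0]))%np.pi).round(3),'mid',((L[i]+L[j])/2-W(-.06,-.195,0)[:2]).round(4))
E
```

```text
0.025 0 1 knob-angle of rib line 1.347 mid [-0.0183  0.0483]
0.025 2 3 knob-angle of rib line 1.407 mid [ 0.022  -0.0485]
0.025 0 3 knob-angle of rib line 1.316 mid [0.0014 0.0004]
0.025 1 2 knob-angle of rib line 1.296 mid [ 0.0022 -0.0007]
0.03 0 1 knob-angle of rib line 1.347 mid [-0.019   0.0482]
0.03 2 3 knob-angle of rib line 1.407 mid [ 0.0212 -0.0483]
0.03 0 3 knob-angle of rib line 1.316 mid [0.0007 0.0005]
0.03 1 2 knob-angle of rib line 1.296 mid [ 0.0015 -0.0005]
```

The bar reads 1.26 and the ribs 1.30–1.31, so it's about 0.04 short. I'll regrasp and turn it a little more.

```bash
python3 - <<'E' | tail -4
from go import *
to([.5955,-.0918,.1896],yaw-1.262+np.pi/2)
E
```

```text
tool x [ 0.415 -0.905 -0.099] y [ 0.056  0.134 -0.989] z [0.908 0.405 0.106]
shift cm [-8.23  1.27  6.06]
turn 1 -0.01
turn -1 3.132
```

Call:
carry_out:
  targets: [-2.8,0.4,2,0,0.1,-2.8,0.4,2.1,0,0.1,-2.7,0.4,2.1,0,0.1,0,2,0,0,0.1,0,2.5,0,0,0.1,0,2,0,0,0.1]

```text
clock: 20.55
eef_pos: [0.6041, -0.0896, 0.1284]
eef_rot: [-0.538, 0.393, -0.382, 0.64]
ft_force: [-0.2, 0.0, 1.2]
finger_gap: 0.047
```

```bash
python3 - <<'E' | tail -4
from go import *
to([.6048,-.0728,.052],yaw-1.262+np.pi/2)
E
```

```text
tool x [ 0.399 -0.912 -0.091] y [ 0.067  0.128 -0.989] z [0.914 0.389 0.113]
shift cm [-0.8   7.78 -0.14]
turn 1 -0.027
turn -1 3.115
```

Call:
carry_out:
  targets: [-0.5,2,-0.1,-0.02,0.1,-0.3,2,-0.1,0,0.1,0,2,0,0,0.1,0,1.2,0,0,0.1,0,0,0,0,0.1]

```text
clock: 20.97
eef_pos: [0.6019, -0.0716, 0.0511]
eef_rot: [-0.543, 0.387, -0.374, 0.645]
ft_force: [0.3, -0.6, -0.0]
finger_gap: 0.0469
```

```bash
python3 - <<'E' | tail -4
from go import *
to([.6048,-.0728,.052],yaw-1.262+np.pi/2)
E
```

```text
tool x [ 0.421 -0.903 -0.092] y [ 0.063  0.13  -0.99 ] z [0.905 0.411 0.112]
shift cm [ 0.22 -0.09  0.22]
turn 1 -0.003
turn -1 3.138
```

Call:
carry_out:
  targets: [0,0,0.2,0,-0.3,0,0,0,0,-0.5,0,0,0,0,-0.8,0,0,0,0,-1,0,0,0,0,-1]

```text
clock: 21.38
eef_pos: [0.6035, -0.0713, 0.0525]
eef_rot: [-0.543, 0.387, -0.374, 0.644]
ft_force: [4.2, 2.4, -12.0]
finger_gap: 0.0126
```

```bash
python3 - <<'E' | tail -4
from go import *
to([.6048,-.0728,.052],yaw-1.262+np.pi/2)
E
```

```text
tool x [ 0.42  -0.903 -0.093] y [ 0.062  0.13  -0.99 ] z [0.906 0.41  0.11 ]
shift cm [0.19 0.04 0.05]
turn 1 -0.004
turn -1 3.137
```

Call:
carry_out:
  targets: [0,0,0,0.03,-1,0,0,0,0.02,-1,0,0,0,0,-1]

```text
clock: 21.63
eef_pos: [0.6038, -0.0713, 0.0525]
eef_rot: [-0.532, 0.405, -0.389, 0.634]
ft_force: [2.6, 1.7, -7.8]
finger_gap: 0.0128
```

```bash
python3 - <<'E' | tail -4
from go import *
to([.6048,-.0728,.052],yaw-1.262+np.pi/2)
E
```

```text
tool x [ 0.369 -0.924 -0.099] y [ 0.063  0.131 -0.989] z [0.927 0.359 0.106]
shift cm [0.18 0.03 0.03]
turn 1 -0.059
turn -1 3.082
```

Turned by about 0.055. Now I'll release, lift, move aside and look.

Call:
carry_out:
  targets: [0,0,0,0,-0.5,0,0,0,0,0,0,0,0,0,0.1,0,0,0,0,0.1]

```text
clock: 21.97
eef_pos: [0.6057, -0.072, 0.0552]
eef_rot: [-0.532, 0.403, -0.391, 0.634]
ft_force: [-0.5, -0.4, 0.2]
finger_gap: 0.0471
```

Call:
carry_out:
  targets: [0,-1.5,0,0,0.1,0,-2,0,0,0.1,0,-3,0,0,0.1,0,-3,0,0,0.1,0,-3,0,0,0.1,2,-2,-2,0,0.1,3,0,-2,0,0.1,3,0,-2,0,0.1]

```text
clock: 22.63
eef_pos: [0.5731, -0.1793, 0.1968]
eef_rot: [-0.533, 0.396, -0.388, 0.639]
ft_force: [1.3, -0.3, -0.7]
finger_gap: 0.0469
```

```bash
python3 - <<'E' | tail -8
from go import *
state()
a=snap('top','t9.png'); pickle.dump(a,open('top9.pkl','wb')); knobline(a); discs(a); snap('side','s9.png')
b=a['img'][195:245,310:360,::-1]; cv2.imwrite('pics/k9.png',cv2.resize(b,None,fx=10,fy=10,interpolation=cv2.INTER_CUBIC))
E
```

```text
[ 0.00163161  0.00350715]
 [ 0.00219174 -0.00335914]]
t 22.63 pos [ 0.5731 -0.1793  0.1968] F [ 1.3 -0.3 -0.7] gap 0.0469 q [ 0.91  0.53 -0.85  1.68  0.29  1.05  0.4 ]
tool x [ 0.384 -0.919 -0.092] y [ 0.073  0.13  -0.989] z [0.92  0.373 0.117]
px [328.9 219.7] 18 mu-knob [-0.0031  0.0159] ext [0.0016 0.0057] knob angle(pca) mod pi 1.289 by centroid 1.507
hole [292.8 192. ] 182 r 0.0959 ang -73.84
hole [226.  218.3] 184 r 0.0982 ang 103.53
hole [272.5 238.4] 197 r 0.0955 ang -166.04
```

View pics/k9.png

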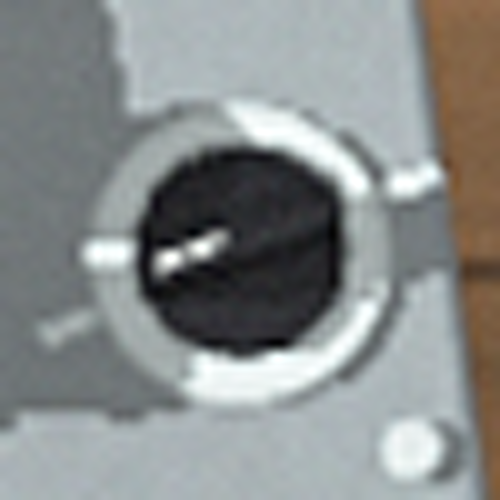

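View pics/t9.png

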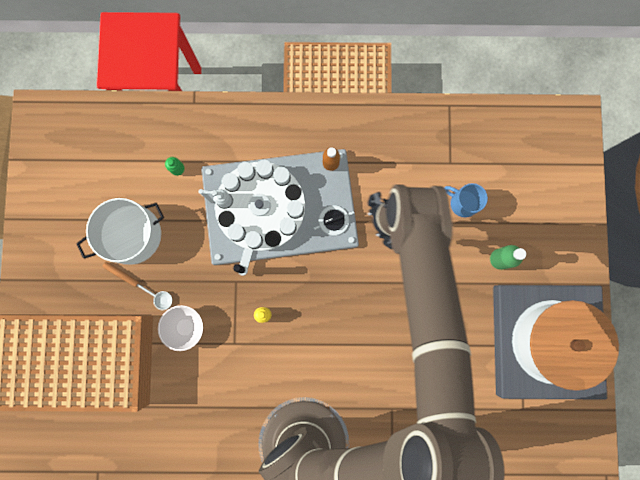

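View pics/s9.png

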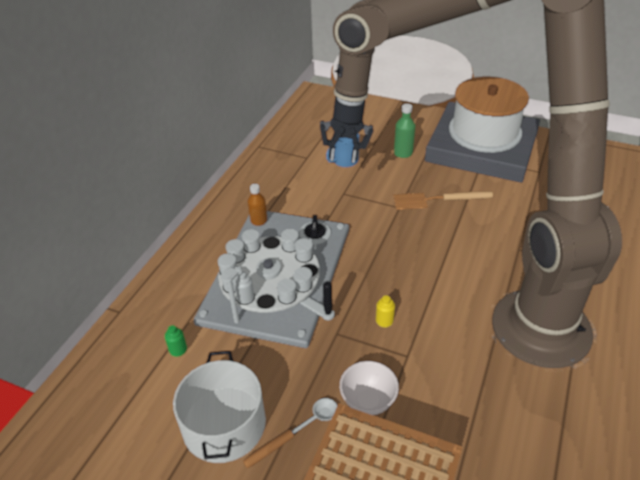

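```bash
python3 -c "
from bench import env
print(env.finish_job())"
```

```text
the job is handed in; nothing more can be done
None
```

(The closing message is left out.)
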